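# Put the finger planes away in order of size

## Robot

A 7-joint arm with a two-finger parallel gripper is mounted at the origin on the work surface. World frame = base frame: x ahead of the robot, y to its left, z up, the work surface at z = 0. Lengths are in m, angles in degrees, forces in N, time in s.
With the tool pointing down it reaches from about 0.4 to 0.925 m from the base axis. Payload 5.6 kg.
Tool frame: the origin (TCP) lies at the very end of the fingers, on their centre line; the grasp point (between the pads) lies 19 mm behind it; y points along the fingers, x is the direction in which the jaws open and shut, and the axes are right-handed (so a half turn about y gives the same grasp; the last joint's range is limited). The gripper opens to 85 mm and grips with 20 to 120 N. Pads are 22 mm wide; open, the fingers measure 114 mm over their backs; the gripper's body (76 mm by 85 mm) begins 54 mm behind the grasp point. The pads swing forward as they close: fully open they stand 13 mm farther back than shut.
Start: joints at [-70.646, 26.786, -0.665, 91.828, 0.344, 61.387, -3.226], TCP at [0.242, 0.603, 0.231] pointing down, gripper open.
Joint ranges: [-144.91, 144.91], [-17.63, 115.5], [-89.93, 88.59], [15.96, 139.68], [-74.01, 254.01], [8.47, 105.57], [-167.45, 167.45]. Speed limits (degrees/s): [147.25, 147.25, 180, 180, 180, 180, 180].

## Interface

Orientations are given as [roll, pitch, yaw] about the fixed x, y, z axes, in that order (R = Rz(yaw) Ry(pitch) Rx(roll)).
In Python, from plant import arm gives the robot as it stands.
- The arm moves only by the tool arm_command, never from a script. Its argument "targets" is a list of rows, each an object of numbers: "grip": the closure, from -1 (fully open) to 1 (shut), so that 0 is half open; "dx", "dy", "dz": the shift along the tool's x, y, z in mm; "wx", "wy", "wz": the turn, a rotation vector about the tool's x, y, z in rad. In form: [{"grip": .., "dx": .., "dy": .., "dz": .., "wx": .., "wy": .., "wz": ..}, ...]. A call has exactly 10 rows; each row is the pose to reach, as a shift and turn from the pose commanded when the call began, along the tool's axes at that moment; what a row does not reach only later rows make up. A row lasts 1/8 s, in which the tool goes at most 62.5 mm and 10.7 degrees, less where a joint would pass 70% of its speed; a pose out of reach is approached as far as the arm can. A call with a gripper value outside its range is refused whole. The fingers move at their own pace and stop on an object; "newtons" is the grip in N (left out, the last holds). Time passes only in rows, so rows that repeat a pose let the fingers close, or fill a call up. It gives the time, the measured TCP pose, the force and the opening at its end, in the units of the state.
- arm.get_state(): the state, without advancing time (a new reading comes with each control period).
- arm.snapshot(name): name is "side" or "top"; returns a dict with "image" (400x640x3 uint8, red, green, blue), "mtx" (3x3 intrinsics, pixels), "dist_coeffs" ([k1, k2, p1, p2, k3] as OpenCV has them; the pictures are not rectified), "R" (3x3) and "t" (3): a world point X has camera coordinates R X + t. Camera axes: x right, y down, z forward; pixel columns grow to the right and rows downward; lengths in m; the calibration is good to about 2 mm. A picture is of the moment at which its call begins. There is no depth.
- arm.job_done(): hands the job in, once; it reports no verdict.
Trained networks look in a picture, given as the dict that the camera call returned (one of the last four; its "shot" number tells which), for a name from the list of things; names that differ only in an ending like _2 or _b are one class to them, and where a whole thing is asked for, a point or a joint stands for the part that bears it (a point fixed in the world has none). Each returns a list of dicts, best first, with "conf" (0 to 1); they miss things now and then, are a little off and sometimes report something else, mostly with a low value. They report only what shows in the picture. A call takes as long as a camera call.
- arm.search_frame(target, picture): "box" ([left, top, right, bottom] in pixels, round what is visible of it).
- arm.regions_of(target, picture): "region" (400x640 bool, what is visible of it) and "box" ([left, top, right, bottom] in pixels, round what is visible of it).
- arm.place_of(target, picture): "centre" ([column, row] in pixels: a listed point, or the origin of a listed thing).
The state is a dict: "clock": time; "joint_pos": joint angles; "dq": joint speeds; "joint_efforts": joint torques, N m; "eef_pos": TCP position; "tcp_rot": TCP orientation; "force": force on the tool from outside, world axes, zero at the start; "wrist_torque": the same for the moment, N m; "gripper_width": finger opening in m.
Only numpy, scipy, OpenCV 4.12 (cv2) and the standard library are available. Lean on these libraries where they do the work, as an engineer would, in place of code of your own. Each camera call takes 0.05 s, during which the arm holds its last target.

## Task

Put the four brass finger planes away in the leather-lined tray, one to a bay in order of size: the largest in the bay next to the iron block plane, then each smaller one in turn, so that the smallest ends up beside the oilstone. Set each one upright on its sole in the middle of its leather, its length square across the row like the block plane's (toe either way), and leave the block plane where it stands.

Things in the scene. Friction and masses are not known exactly. Their poses are not given: they have to be found in the camera images.
- plane_a: brass finger plane, the smallest of the four: boat-shaped sole 34 mm long (x), 19 mm wide (y); two upright parallel brass cheeks, 21 mm high, outer faces 19 mm apart (y), 20 mm long about the middle, good to grip. Steel iron and wooden wedge between them, at most 2 mm higher. About 45 g. Origin: centre of the sole's underside; z up, toe at +x. Starts upright on the bench at any yaw.
- plane_b: brass finger plane, the second smallest: boat-shaped sole 46 mm long (x), 25 mm wide (y); two upright parallel brass cheeks, 25 mm high, outer faces 25 mm apart (y), 27 mm long about the middle, good to grip. Steel iron and wooden wedge between them, at most 2 mm higher. About 85 g. Origin: centre of the sole's underside; z up, toe at +x. Starts upright on the bench at any yaw.
- plane_c: brass finger plane, the second largest: boat-shaped sole 60 mm long (x), 32 mm wide (y); two upright parallel brass cheeks, 30 mm high, outer faces 32 mm apart (y), 35 mm long about the middle, good to grip. Steel iron and wooden wedge between them, at most 2 mm higher. About 150 g. Origin: centre of the sole's underside; z up, toe at +x. Starts upright on the bench at any yaw.
- plane_d: brass finger plane, the largest of the four: boat-shaped sole 76 mm long (x), 40 mm wide (y); two upright parallel brass cheeks, 36 mm high, outer faces 40 mm apart (y), 44 mm long about the middle, good to grip. Steel iron and wooden wedge between them, at most 2 mm higher. About 260 g. Origin: centre of the sole's underside; z up, toe at +x. Starts upright on the bench at any yaw.
- bay_1: one of the tray's four equal bays: a flat dark brown leather pad, 110 mm (x) by 62 mm (y), 2 mm thick, lying on the tray's floor, 120 mm to the -y side of the tray's middle. Fixed. Origin: centre of the pad's underside, 6 mm above the bench, so its top is 2 mm above the origin and 8 mm above the bench; x across the tray, y along the row, as the tray's.
- bay_2: one of the tray's four equal bays: a flat dark brown leather pad, 110 mm (x) by 62 mm (y), 2 mm thick, lying on the tray's floor, 40 mm to the -y side of the tray's middle. Fixed. Origin: centre of the pad's underside, 6 mm above the bench, so its top is 2 mm above the origin and 8 mm above the bench; x across the tray, y along the row, as the tray's.
- bay_3: one of the tray's four equal bays: a flat dark brown leather pad, 110 mm (x) by 62 mm (y), 2 mm thick, lying on the tray's floor, 40 mm to the +y side of the tray's middle. Fixed. Origin: centre of the pad's underside, 6 mm above the bench, so its top is 2 mm above the origin and 8 mm above the bench; x across the tray, y along the row, as the tray's.
- bay_4: one of the tray's four equal bays: a flat dark brown leather pad, 110 mm (x) by 62 mm (y), 2 mm thick, lying on the tray's floor, 120 mm to the +y side of the tray's middle. Fixed. Origin: centre of the pad's underside, 6 mm above the bench, so its top is 2 mm above the origin and 8 mm above the bench; x across the tray, y along the row, as the tray's.
- tray: dark wooden plane tray, fixed flat on the bench: 160 mm (x) by 500 mm (y), floor 6 mm thick, rim 9 mm wide, 16 mm high above the bench. Four leather bays in a row along y, 80 mm apart, no walls between. Origin: centre of its underside. At one end of the row stands the iron block plane, at the other the oilstone (grey stone on a pale wooden base, 130 by 48 mm, 30 mm high).
- block_plane: dark iron block plane, brass lever cap, wooden knob, much larger than the finger planes: 130 mm long (x), 44 mm wide (y), 42 mm high, 650 g. Stands loose on the tray's floor at either end of the row, 212 mm from the tray's middle, beyond bay_1 or bay_4 (92 mm from that bay's centre). Origin: centre of its sole's underside; x along its length, across the tray.

How it is judged (in metres and radians):
At the end, for the whole second after the job is handed in: From the bay beside the block plane on, the bays hold the planes largest to smallest: each centred within 15 mm on its bay, sole flat on the leather (4 mm in height, tilt under 0.12 rad), its length within 0.3 rad of square across the row, either way round, released and at rest (((horizontal distance between block_plane and bay_1 below 0.13 m and horizontal distance between plane_d and bay_1 below 0.015 m and z of plane_d in the frame of bay_1 between -0.002 and 0.006 m and angle between the x axis of plane_d and the x axis of bay_1, either way round below 0.3 rad and horizontal distance between plane_c and bay_2 below 0.015 m and z of plane_c in the frame of bay_2 between -0.002 and 0.006 m and angle between the x axis of plane_c and the x axis of bay_2, either way round below 0.3 rad and horizontal distance between plane_b and bay_3 below 0.015 m and z of plane_b in the frame of bay_3 between -0.002 and 0.006 m and angle between the x axis of plane_b and the x axis of bay_3, either way round below 0.3 rad and horizontal distance between plane_a and bay_4 below 0.015 m and z of plane_a in the frame of bay_4 between -0.002 and 0.006 m and angle between the x axis of plane_a and the x axis of bay_4, either way round below 0.3 rad) or (horizontal distance between block_plane and bay_4 below 0.13 m and horizontal distance between plane_d and bay_4 below 0.015 m and z of plane_d in the frame of bay_4 between -0.002 and 0.006 m and angle between the x axis of plane_d and the x axis of bay_4, either way round below 0.3 rad and horizontal distance between plane_c and bay_3 below 0.015 m and z of plane_c in the frame of bay_3 between -0.002 and 0.006 m and angle between the x axis of plane_c and the x axis of bay_3, either way round below 0.3 rad and horizontal distance between plane_b and bay_2 below 0.015 m and z of plane_b in the frame of bay_2 between -0.002 and 0.006 m and angle between the x axis of plane_b and the x axis of bay_2, either way round below 0.3 rad and horizontal distance between plane_a and bay_1 below 0.015 m and z of plane_a in the frame of bay_1 between -0.002 and 0.006 m and angle between the x axis of plane_a and the x axis of bay_1, either way round below 0.3 rad)) and angle between each of plane_a, plane_b, plane_c, plane_d's own z axis and vertical below 0.12 rad and linear speed of each of plane_a, plane_b, plane_c, plane_d below 0.02 m/s); the robot touches nothing.
It fails at once if the block plane is pushed more than 20 mm from where it stood (distance of block_plane from where it was at the start of the episode above 0.02 m).
It also fails if it takes over 112 s, if anything falls off the work surface, if the arm or the gripper's body presses on something with over 40 N, if the wrist force passes 120 N, or if a joint passes its speed limit or range.

## Working session

There is one attempt and no reset: what is moved stays moved. The work goes in short steps, Python scripts to look and compute and a tool call to move; the robot and the scene stay as the last step left them, time stands still between calls to the robot, and variables do not carry over. Pictures are saved under pics/ and viewed, and the job is handed in when it is done.

Besides the shell and the picture viewer there is one more tool, called after ">>>" by a JSON object that holds its "op" and its "data", one argument or row to a line. arm_command: Moves the arm, as the interface text tells. Its arguments: {"type":"object","properties":{"targets":{"type":"array"},"newtons":{"type":"number"}},"required":["targets"]}

```bash
ls; mkdir -p pics
python3 - <<'E'
from plant import arm
import cv2
print(arm.get_state())
for n in ("top","side"):
    s=arm.snapshot(n)
    cv2.imwrite(f"pics/{n}0.png",s["image"][:,:,::-1])
    print(n,s["mtx"],s["dist_coeffs"],s["R"],s["t"],s["shot"])
    for t in ("plane_a","block_plane","bay_1","tray"):
        print(t,[(d["conf"],d["centre"]) for d in arm.place_of(t,s)])
        print(t,[(d["conf"],d["box"]) for d in arm.search_frame(t,s)])
E
```

```text
pics
{'clock': 0.0, 'joint_pos': array([-70.64562092,  26.83659188,  -0.66604991,  91.88006885,
         0.34248016,  61.38569416,  -3.22543316]), 'dq': array([-0.03167129, -0.03605158, -0.02742557,  0.01730241,  0.00450061,
        0.05298638,  0.02890233]), 'joint_efforts': array([-2.60179486e-04, -5.32378364e+01,  2.16091383e-02, -2.51298076e+01,
        1.14675271e-02,  7.83707335e-03,  2.05690492e-05]), 'eef_pos': array([0.24142153, 0.60291447, 0.23033777]), 'tcp_rot': array([-90.00532887,   0.10022213,  68.17904906]), 'force': array([-0.04256763, -0.00713183,  0.47717857]), 'wrist_torque': array([ 0.04231123,  0.02305702, -0.02413895]), 'gripper_width': 0.08523024375750068}
top [[438.09267688   0.         321.87448717]
 [  0.         438.09267688 200.97342039]
 [  0.           0.           1.        ]] [-0.08582095  0.          0.          0.          0.        ] [[ 0.01926251 -0.99969869 -0.01521448]
 [-0.98398531 -0.01625826 -0.17750657]
 [ 0.17720573  0.01839005 -0.984002  ]] [0.03738088 0.54970943 1.28139488] 1
plane_a [(0.71, [453.0, 192.2]), (0.63, [389.0, 164.7]), (0.57,
[... 929 characters left out ...]
97, [438.4, 300.9]), (0.72, [396.5, 225.8]), (0.62, [322.3, 261.2]), (0.53, [359.1, 294.7])]
plane_a [(0.78, [423.1, 287.4, 452.7, 314.5]), (0.52, [313.0, 248.1, 329.3, 265.3]), (0.48, [352.2, 286.7, 366.6, 302.4]), (0.45, [392.7, 217.0, 405.4, 229.2])]
block_plane [(0.77, [325.4, 176.8]), (0.34, [359.6, 294.7])]
block_plane [(0.93, [313.1, 152.6, 341.4, 194.2])]
bay_1 [(0.94, [248.6, 151.0]), (0.68, [222.0, 147.6]), (0.66, [295.2, 167.6]), (0.66, [273.3, 161.9])]
bay_1 [(0.87, [232.1, 138.8, 263.2, 166.3]), (0.77, [278.5, 150.9, 310.1, 186.2]), (0.71, [206.0, 134.2, 238.7, 163.4]), (0.65, [256.2, 147.3, 288.9, 175.7])]
tray [(0.97, [258.4, 157.4])]
tray [(0.9, [175.5, 124.2, 346.5, 202.3])]
```

View pics/top0.png

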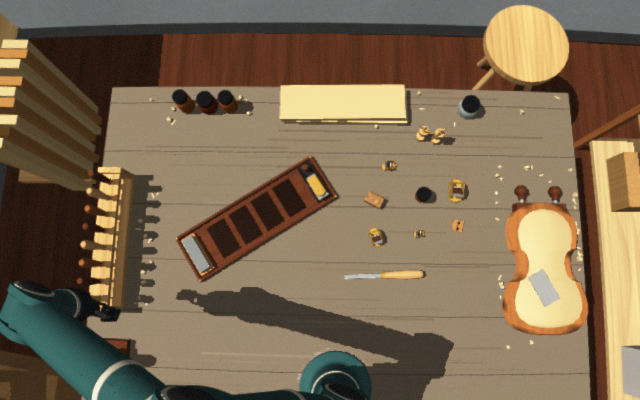

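View pics/side0.png

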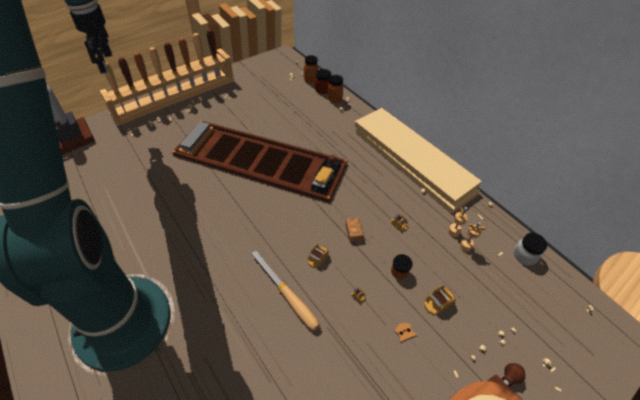

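```bash
cat > h.py <<'E'
from plant import arm
import cv2, numpy as np
from scipy.optimize import least_squares
def K(s): return np.array(s["mtx"],float),np.array(s["dist_coeffs"],float),np.array(s["R"],float),np.array(s["t"],float)
def proj(s,X):
    k,d,R,t=K(s); p,_=cv2.projectPoints(np.asarray(X,float).reshape(-1,1,3),cv2.Rodrigues(R)[0],t,k,d); return p.reshape(-1,2)
def ray(s,uv):
    k,d,R,t=K(s); n=cv2.undistortPoints(np.array(uv,float).reshape(-1,1,2),k,d).reshape(-1,2)
    v=np.c_[n,np.ones(len(n))]@R; return -R.T@t, v/np.linalg.norm(v,axis=1,keepdims=True)
def onz(s,uv,z):
    c,v=ray(s,uv); return c+v*((z-c[2])/v[:,2])[:,None]
def save(s,name,box=None,f=1):
    im=s["image"][:,:,::-1]
    if box: im=im[box[1]:box[3],box[0]:box[2]]
    cv2.imwrite(f"pics/{name}.png",cv2.resize(im,None,fx=f,fy=f,interpolation=cv2.INTER_CUBIC))
E
python3 - <<'E'
from h import *
import pickle
S={n:arm.snapshot(n) for n in("top","side")}
M={}
for n,s in S.items():
    for t,z in(("plane_a",0),("bay_1",.006),("block_plane",.006),("tray",0)):
        r=arm.regions_of(t,s); M[n,t]=r
        pl=arm.place_of(t,s)
        for d in pl: print(n,t,"place",d["conf"],d["centre"],onz(s,[d["centre"]],z)[0].round(4))
        for d in r:
            m=d["region"]; ys,xs=np.nonzero(m); print("   reg",d["conf"],d["box"],m.sum(),onz(s,[[xs.mean(),ys.mean()]],z)[0].round(4), [x for x in onz(s,cv2.boxPoints(cv2.minAreaRect(np.c_[xs,ys].astype(np.float32))),z)[:,:2].round(3).tolist()] if t in("tray",) else"")
pickle.dump((S,M),open("d.pkl","wb"))
save(S["top"],"t1",(340,140,480,250),5); save(S["side"],"s1",(290,200,470,330),4)
E
```

```text
top plane_a place 0.6 [454.5, 191.4] [ 0.5957 -0.3724  0.    ]
top plane_a place 0.53 [389.1, 166.7] [ 0.6728 -0.1647  0.    ]
top plane_a place 0.48 [374.5, 236.1] [ 0.4497 -0.1175  0.    ]
top plane_a place 0.29 [226.2, 236.8] [0.4389 0.3456 0.    ]
   reg 0.85 [446.3, 178.8, 462.1, 203.5] 350 [ 0.6011 -0.3775  0.    ] 
   reg 0.73 [250.3, 191.5, 282.9, 228.9] 660 [0.5255 0.2217 0.    ] 
   reg 0.66 [368.0, 228.9, 378.2, 246.2] 213 [ 0.4473 -0.1205  0.    ] 
   reg 0.52 [384.9, 160.1, 397.6, 172.7] 101 [ 0.6749 -0.1624  0.    ] 
top bay_1 place 0.96 [290.7, 193.8] [0.5781 0.1468 0.006 ]
top bay_1 place 0.61 [246.3, 227.4] [0.4691 0.2824 0.006 ]
top bay_1 place 0.59 [265.8, 210.5] [0.5235 0.2234 0.006 ]
top bay_1 place 0.58 [223.0, 234.5] [0.4453 0.3546 0.006 ]
   reg 0.87 [271.1, 177.2, 302.3, 215.9] 655 [0.568 0.153 0.006] 
   reg 0.77 [229.7, 206.3, 262.0, 244.5] 659 [0.4796 0.2852 0.006 ] 
   reg 0.68 [251.4, 193.8, 283.0, 225.9] 632 [0.5238 0.2199 0.006 ] 
   reg 0.6 [207.9, 216.7, 241.4, 263.0] 718 [0.4353 0.3531 0.006 ] 
top block_plane place 0.87 [313.6, 179.3] [0.6261 0.075
[... 1293 characters left out ...]
[0.4339 0.3522 0.006 ] 
   reg 0.89 [228.7, 138.4, 262.2, 165.5] 539 [0.4794 0.285  0.006 ] 
   reg 0.79 [258.4, 147.6, 290.1, 177.8] 580 [0.5257 0.2196 0.006 ] 
   reg 0.64 [283.1, 150.4, 311.5, 185.8] 588 [0.5692 0.1534 0.006 ] 
side block_plane place 0.76 [323.9, 175.8] [0.6173 0.0821 0.006 ]
   reg 0.63 [309.0, 155.5, 342.0, 193.4] 624 [0.6226 0.0836 0.006 ] 
   reg 0.42 [309.7, 246.2, 328.9, 268.8] 312 [ 0.4477 -0.117   0.006 ] 
   reg 0.34 [174.6, 122.2, 347.5, 199.9] 3354 [0.5084 0.2271 0.006 ] 
side tray place 0.73 [260.1, 160.4] [0.5038 0.2455 0.    ]
   reg 0.84 [173.6, 121.5, 347.6, 201.7] 3488 [0.5124 0.2322 0.    ] [[0.293, 0.413], [0.409, 0.59], [0.718, 0.099], [0.584, -0.011]]
```

View pics/t1.png

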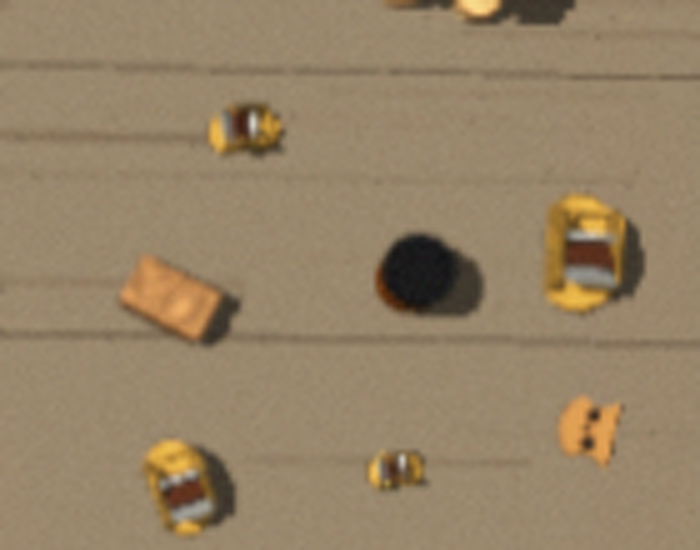

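View pics/s1.png

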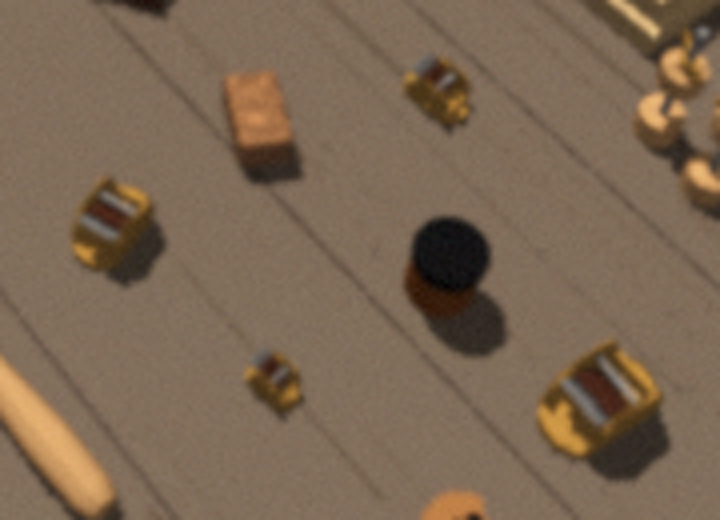

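```bash
cat > fit.py <<'E'
from h import *
from scipy.optimize import minimize
DIM=dict(a=(34,19,21,20),b=(46,25,25,27),c=(60,32,30,35),d=(76,40,36,44))
def model(p):
    L,W,H,C=[v/1000 for v in DIM[p]]
    P=[]
    for z in(0,.004):
        for sx in(1,-1):
            for sy in(1,-1):
                P+=[(sx*L/2,sy*W*.12,z),(sx*L*.42,sy*W*.33,z),(sx*C/2,sy*W/2,z)]
    for z in(0,H):
        for sx in(1,-1):
            for sy in(1,-1): P.append((sx*C/2,sy*W/2,z))
    return np.array(P)
F=8
def sil(s,p,q,z0,o,n):
    c,si=np.cos(q[2]),np.sin(q[2]); X=model(p)@np.array([[c,-si,0],[si,c,0],[0,0,1]]).T+[q[0],q[1],z0]
    uv=(proj(s,X)-o+.5)*F
    h=cv2.convexHull(uv.astype(np.float32)); m=np.zeros((n*F,n*F),np.uint8)
    cv2.fillConvexPoly(m,(h*16).round().astype(np.int32),1,shift=4); return m
def seg(s,p,q,z0,view):
    uv=proj(s,[[q[0],q[1],z0+.012]])[0]; n=48; o=np.round(uv-n/2)
    im=s["image"][int(o[1]):int(o[1])+n,int(o[0]):int(o[0])+n]
    im=cv2.resize(im,None,fx=F,fy=F,interpolation=cv2.INTER_CUBIC)
    hsv=cv2.cvtColor(im,cv2.COLOR_RGB2HSV)
    m=((hsv[...,1]>125)).astype(np.uint8)
    k,lab,st,ce=cv2.connectedComponentsWithStats(m)
    m=np.zeros_like(m)
    R=DIM[p][0]/1000*.62/ (2.7e-3)*F*1.15
    ok=[i for i in range(1,k) if np.hypot(*(ce[i]-n*F/2))<R and st[i,4]>60]
    pts=np.concatenate([np.argwhere(lab==i)[:,::-1] for i in ok]).astype(np.int32)
    cv2.fillConvexPoly(m,cv2.convexHull(pts),1)
    return m,o,n,im
def fit(views,p,q0,z0=0,dump=None,yaws=range(0,180,15)):
    D=[]
    for s in views: D.append((s,)+seg(s,p,q0,z0,None))
    def cost(q):
        c=0
        for s,m,o,n,_ in D:
            r=sil(s,p,q,z0,o,n); c-= (r&m).sum()/max(1,(r|m).sum())
        return c
    res=[]
    for y in yaws:
        r=minimize(cost,[q0[0],q0[1],np.radians(y)],method="Nelder-Mead",options=dict(initial_simplex=[[q0[0],q0[1],np.radians(y)],[q0[0]+.006,q0[1],np.radians(y)],[q0[0],q0[1]+.006,np.radians(y)],[q0[0],q0[1],np.radians(y+14)]],maxiter=150,xatol=1e-5))
        res.append((r.fun,r.x))
    res.sort(key=lambda r:r[0])
    if dump:
        T=[]
        for s,m,o,n,im in D:
            v=im.copy(); 
            for mm,col in((m,(255,0,0)),(sil(s,p,res[0][1],z0,o,n),(0,255,0))):
                cs,_=cv2.findContours(mm,0,2); cv2.drawContours(v,cs,-1,col,1)
            T.append(v)
        return res,np.hstack(T)
    return res
E
cat > run1.py <<'E'
from fit import *
import pickle
S,M=pickle.load(open("d.pkl","rb"))
Q=dict(a=(.4627,-.251),b=(.675,-.161),c=(.4495,-.118),d=(.602,-.374))
rows=[]
for p,q in Q.items():
    res,im=fit([S["top"],S["side"]],p,q,0,1); rows.append(cv2.resize(im,(384,192)))
    for r in res[:1]: print(p,r[0].round(3),(r[1][:2]*1000).round(1),np.degrees(r[1][2]).round(1), "spread",[(round(x[0],3),round(np.degrees(x[1][2])%180)) for x in res[1:6]])
    for n in("top","side"):
        r=fit([S[n]],p,q,0)[0]; print("   ",n,r[0].round(3),(r[1][:2]*1000).round(1),np.degrees(r[1][2]).round(1))
g=np.vstack([np.hstack(rows[:2]),np.hstack(rows[2:])]); cv2.imwrite("pics/fit1.png",g[:,:,::-1])
E
python3 run1.py
```

```text
a -1.794 [ 459.1 -254.2] 98.4 spread [(np.float64(-1.794), 98), (np.float64(-1.794), 99), (np.float64(-1.793), 98), (np.float64(-1.793), 98), (np.float64(-1.792), 99)]
    top -0.952 [ 458.8 -254.2] 96.2
    side -0.885 [ 460.3 -254. ] -78.5
b -1.814 [ 675.1 -162.3] 94.7 spread [(np.float64(-1.813), 95), (np.float64(-1.812), 95), (np.float64(-1.812), 96), (np.float64(-1.812), 95), (np.float64(-1.812), 95)]
    top -0.924 [ 673.8 -161.8] 95.3
    side -0.915 [ 675.9 -162.4] 94.6
c -1.879 [ 446.8 -119.2] 19.2 spread [(np.float64(-1.879), 20), (np.float64(-1.879), 20), (np.float64(-1.878), 20), (np.float64(-1.878), 20), (np.float64(-1.878), 20)]
    top -0.942 [ 446.7 -118.8] 21.2
    side -0.944 [ 447.  -119.3] 19.5
d -1.879 [ 598.9 -372.9] 175.1 spread [(np.float64(-1.879), 175), (np.float64(-1.879), 175), (np.float64(-1.879), 175), (np.float64(-1.879), 175), (np.float64(-1.879), 175)]
    top -0.943 [ 599.2 -373.3] -3.9
    side -0.949 [ 598.9 -372.6] -5.6
```

```bash
cat > tray.py <<'E'
from h import *
import pickle
S,M=pickle.load(open("d.pkl","rb"))
# bay region centroids at top z .008
for n in S:
    for t in("bay_1",):
        P=[]
        for d in M[n,t]:
            ys,xs=np.nonzero(d["region"]); P.append(onz(S[n],[[xs.mean(),ys.mean()]],.008)[0][:2])
        P=np.array(P); P=P[P[:,1].argsort()]; print(n,P.round(4).tolist())
        k=np.array([-1.5,-.5,.5,1.5])*.08; c=P.mean(0); u=(P*k[:,None]).sum(0); print(c.round(4),np.degrees(np.arctan2(u[1],u[0])).round(2), np.linalg.norm(u)/(k@k))
E
python3 tray.py
```

```text
top [[0.5676, 0.1528], [0.5235, 0.2196], [0.4793, 0.2849], [0.4351, 0.3526]]
[0.5014 0.2525] 123.6 0.9973380859383393
side [[0.5681, 0.1518], [0.5247, 0.2178], [0.4785, 0.2831], [0.4332, 0.3501]]
[0.5011 0.2507] 124.35 0.9992326207508928
```

View pics/fit1.png

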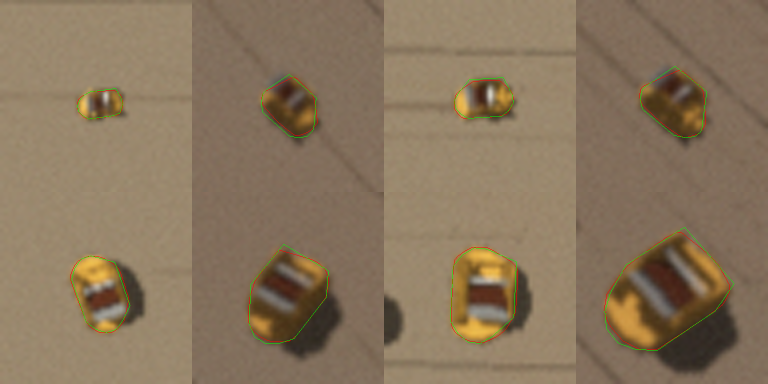

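```bash
cat > go.py <<'E'
import sys
from h import *
from scipy.spatial.transform import Rotation as Ro
x,y,z,psi=map(float,sys.argv[1:5])
st=arm.get_state(); R0=Ro.from_euler("xyz",st["tcp_rot"],degrees=True); R1=Ro.from_euler("xyz",[-90,0,psi],degrees=True)
d=R0.inv().apply(np.array([x,y,z])-st["eef_pos"])*1000
print("d",d.round(1),"w",(R0.inv()*R1).as_rotvec().round(3)," t",st["clock"],"pos",st["eef_pos"].round(4),st["tcp_rot"].round(2),"w",round(st["gripper_width"],4),"F",st["force"].round(1))
E
python3 go.py .675 -.162 .12 5
```

```text
d [-549.5  111.3 -686.9] w [-0.     1.103  0.   ]  t 1.8 pos [0.2416 0.6034 0.2313] [-90.    -0.    68.18] w 0.0851 F [-0.  -0.3  0.3]
```

>>> {"op": "arm_command", "data": {
  "targets": [
    {"grip":-1,"dx":-37,"dy":7,"dz":-46,"wx":0,"wy":0.075,"wz":0},
    {"grip":-1,"dx":-74,"dy":15,"dz":-92,"wx":0,"wy":0.15,"wz":0},
    {"grip":-1,"dx":-111,"dy":22,"dz":-138,"wx":0,"wy":0.225,"wz":0},
    {"grip":-1,"dx":-148,"dy":30,"dz":-185,"wx":0,"wy":0.3,"wz":0},
    {"grip":-1,"dx":-185,"dy":37,"dz":-231,"wx":0,"wy":0.375,"wz":0},
    {"grip":-1,"dx":-222,"dy":45,"dz":-277,"wx":0,"wy":0.45,"wz":0},
    {"grip":-1,"dx":-259,"dy":52,"dz":-323,"wx":0,"wy":0.525,"wz":0},
    {"grip":-1,"dx":-296,"dy":60,"dz":-370,"wx":0,"wy":0.6,"wz":0},
    {"grip":-1,"dx":-333,"dy":67,"dz":-416,"wx":0,"wy":0.675,"wz":0},
    {"grip":-1,"dx":-370,"dy":75,"dz":-462,"wx":0,"wy":0.75,"wz":0}
  ],
  "newtons": 40
}}

```text
clock: 3.05
eef_pos: [0.534, 0.0868, 0.1565]
tcp_rot: [-90.0, -0.1, 25.1]
force: [0.9, 1.3, 0.1]
gripper_width: 0.0854
```

```bash
python3 go.py .675 -.162 .12 5
```

```text
d [  22.1   36.5 -285.1] w [-0.     0.351  0.001]  t 3.05 pos [0.534  0.0868 0.1565] [-9.000e+01 -8.000e-02  2.509e+01] w 0.0854 F [0.9 1.3 0.1]
```

>>> {"op": "arm_command", "data": {
  "targets": [
    {"grip":-1,"dx":4,"dy":7,"dz":-55,"wx":0,"wy":0.07,"wz":0},
    {"grip":-1,"dx":8,"dy":14,"dz":-110,"wx":0,"wy":0.14,"wz":0},
    {"grip":-1,"dx":13,"dy":21,"dz":-165,"wx":0,"wy":0.21,"wz":0},
    {"grip":-1,"dx":17,"dy":28,"dz":-220,"wx":0,"wy":0.28,"wz":0},
    {"grip":-1,"dx":22,"dy":36,"dz":-275,"wx":0,"wy":0.35,"wz":0},
    {"grip":-1,"dx":22,"dy":50,"dz":-285,"wx":0,"wy":0.351,"wz":0},
    {"grip":-1,"dx":22,"dy":85,"dz":-285,"wx":0,"wy":0.351,"wz":0},
    {"grip":-1,"dx":22,"dy":120,"dz":-285,"wx":0,"wy":0.351,"wz":0},
    {"grip":-1,"dx":22,"dy":145,"dz":-285,"wx":0,"wy":0.351,"wz":0},
    {"grip":-1,"dx":22,"dy":151,"dz":-285,"wx":0,"wy":0.351,"wz":0}
  ]
}}

```text
clock: 4.3
eef_pos: [0.6731, -0.1594, 0.0033]
tcp_rot: [-89.9, 0.2, 5.1]
force: [-0.1, -0.3, -0.1]
gripper_width: 0.0855
```

```bash
python3 go.py .675 -.162 .005 5
python3 - <<'E'
from h import *
S=arm.snapshot("side"); save(S,"s2",(340,160,460,260),5)
E
```

```text
d [ 1.7 -1.7 -2.8] w [-0.001  0.002 -0.003]  t 4.3 pos [ 0.6731 -0.1594  0.0033] [-89.93   0.17   5.14] w 0.0855 F [-0.1 -0.3 -0.1]
```

View pics/s2.png

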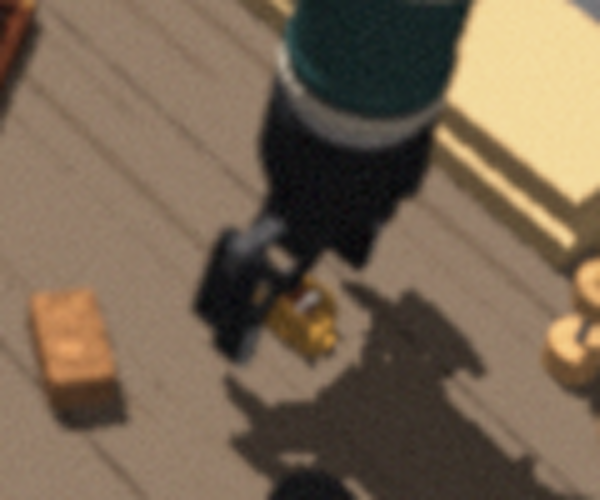

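The plane sits between the open fingers (crop 300,315). Closing with a small correction.

>>> {"op": "arm_command", "data": {
  "targets": [
    {"grip":-1,"dx":2,"dy":-1,"dz":-3,"wx":0,"wy":0,"wz":0},
    {"grip":0,"dx":2,"dy":-1,"dz":-3,"wx":0,"wy":0,"wz":0},
    {"grip":0.3,"dx":2,"dy":-1,"dz":-3,"wx":0,"wy":0,"wz":0},
    {"grip":1,"dx":2,"dy":-1,"dz":-3,"wx":0,"wy":0,"wz":0},
    {"grip":1,"dx":2,"dy":-1,"dz":-3,"wx":0,"wy":0,"wz":0},
    {"grip":1,"dx":2,"dy":-1,"dz":-3,"wx":0,"wy":0,"wz":0},
    {"grip":1,"dx":2,"dy":-1,"dz":-3,"wx":0,"wy":0,"wz":0},
    {"grip":1,"dx":2,"dy":-1,"dz":-3,"wx":0,"wy":0,"wz":0},
    {"grip":1,"dx":2,"dy":-1,"dz":-3,"wx":0,"wy":0,"wz":0},
    {"grip":1,"dx":2,"dy":-1,"dz":-3,"wx":0,"wy":0,"wz":0}
  ]
}}

```text
clock: 5.6
eef_pos: [0.677, -0.1631, 0.0069]
tcp_rot: [-90.0, -0.1, 5.1]
force: [-0.3, 0.3, 5.9]
gripper_width: 0.0241
```

```bash
python3 go.py .4789 .2848 .12 -56
```

```text
d [-157.4 -113.4  463.7] w [-0.000e+00  1.066e+00  1.000e-03]  t 5.6 pos [ 0.677  -0.1631  0.0069] [-9.001e+01 -5.000e-02  5.100e+00] w 0.0241 F [-0.3  0.3  5.9]
```

>>> {"op": "arm_command", "data": {
  "targets": [
    {"grip":1,"dx":0,"dy":-20,"dz":0,"wx":0,"wy":0,"wz":0},
    {"grip":1,"dx":0,"dy":-60,"dz":0,"wx":0,"wy":0,"wz":0},
    {"grip":1,"dx":-7,"dy":-100,"dz":20,"wx":0,"wy":0.05,"wz":0},
    {"grip":1,"dx":-20,"dy":-113,"dz":60,"wx":0,"wy":0.15,"wz":0},
    {"grip":1,"dx":-37,"dy":-113,"dz":110,"wx":0,"wy":0.26,"wz":0},
    {"grip":1,"dx":-54,"dy":-113,"dz":160,"wx":0,"wy":0.37,"wz":0},
    {"grip":1,"dx":-71,"dy":-113,"dz":210,"wx":0,"wy":0.48,"wz":0},
    {"grip":1,"dx":-88,"dy":-113,"dz":260,"wx":0,"wy":0.6,"wz":0},
    {"grip":1,"dx":-105,"dy":-113,"dz":310,"wx":0,"wy":0.72,"wz":0},
    {"grip":1,"dx":-122,"dy":-113,"dz":360,"wx":0,"wy":0.83,"wz":0}
  ]
}}

```text
clock: 6.85
eef_pos: [0.5221, 0.1862, 0.12]
tcp_rot: [-90.0, 0.0, -42.7]
force: [0.5, 0.6, -0.8]
gripper_width: 0.0237
```

```bash
python3 go.py .4789 .2848 .12 -56
python3 - <<'E'
from h import *
S=arm.snapshot("side"); save(S,"s3",(200,60,400,210),4)
S=arm.snapshot("top"); save(S,"t3",(200,120,400,270),4)
E
```

```text
d [-98.6   0.1  43.2] w [-0.001  0.232 -0.   ]  t 6.85 pos [0.5221 0.1862 0.12  ] [-8.996e+01  2.000e-02 -4.268e+01] w 0.0237 F [ 0.5  0.6 -0.8]
```

View pics/s3.png

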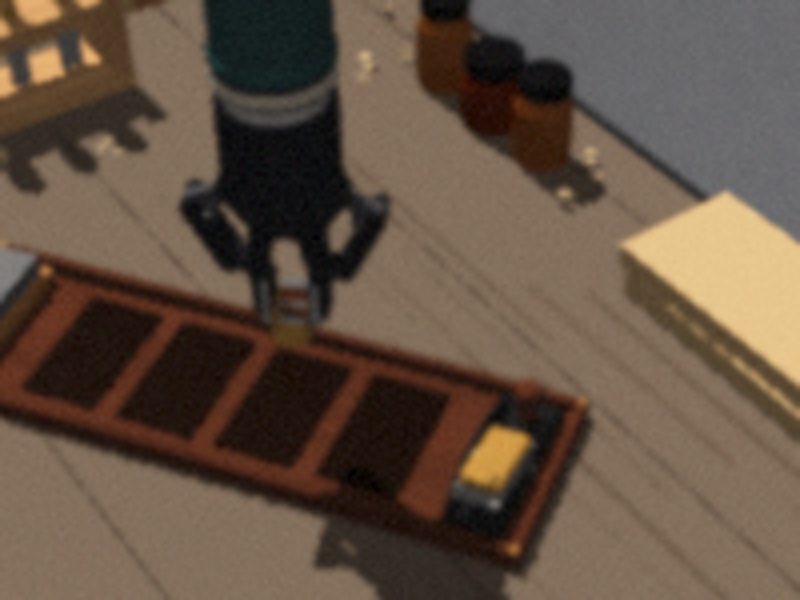

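View pics/t3.png

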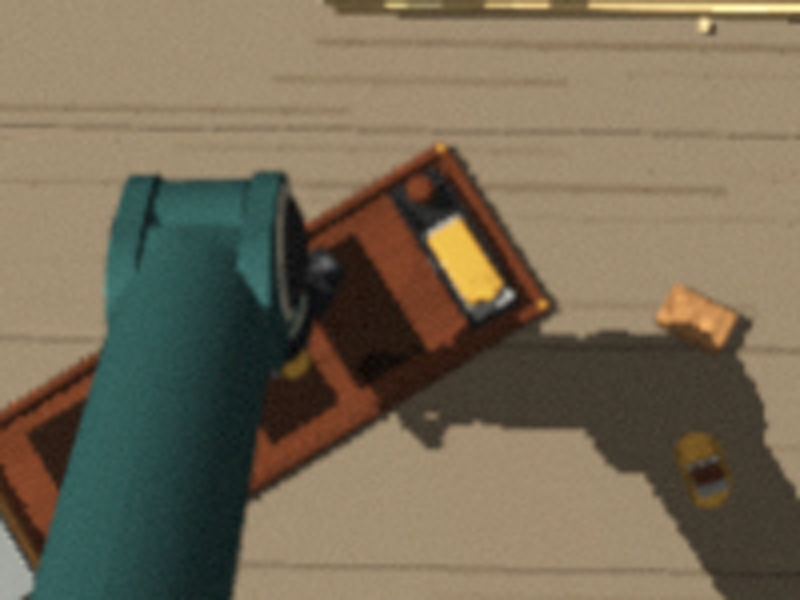

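Plane b is held upright between the fingers (side crop ~290,320). On to bay 3.

>>> {"op": "arm_command", "data": {
  "targets": [
    {"grip":1,"dx":-40,"dy":0,"dz":18,"wx":0,"wy":0.1,"wz":0},
    {"grip":1,"dx":-80,"dy":0,"dz":36,"wx":0,"wy":0.2,"wz":0},
    {"grip":1,"dx":-98,"dy":0,"dz":43,"wx":0,"wy":0.232,"wz":0},
    {"grip":1,"dx":-98,"dy":15,"dz":43,"wx":0,"wy":0.232,"wz":0},
    {"grip":1,"dx":-98,"dy":45,"dz":43,"wx":0,"wy":0.232,"wz":0},
    {"grip":1,"dx":-98,"dy":75,"dz":43,"wx":0,"wy":0.232,"wz":0},
    {"grip":1,"dx":-98,"dy":92,"dz":43,"wx":0,"wy":0.232,"wz":0},
    {"grip":1,"dx":-98,"dy":98,"dz":43,"wx":0,"wy":0.232,"wz":0},
    {"grip":1,"dx":-98,"dy":100,"dz":43,"wx":0,"wy":0.232,"wz":0},
    {"grip":1,"dx":-98,"dy":100,"dz":43,"wx":0,"wy":0.232,"wz":0}
  ]
}}

```text
clock: 8.2
eef_pos: [0.4803, 0.2827, 0.02]
tcp_rot: [-89.9, 0.0, -55.8]
force: [-0.5, 0.5, -1.1]
gripper_width: 0.024
```

```bash
python3 go.py .4789 .2848 .015 -56
```

```text
d [-2.5  5.  -0. ] w [-0.001  0.004 -0.   ]  t 8.2 pos [0.4803 0.2827 0.02  ] [-8.992e+01  1.000e-02 -5.575e+01] w 0.024 F [-0.5  0.5 -1.1]
```

>>> {"op": "arm_command", "data": {
  "targets": [
    {"grip":1,"dx":-2,"dy":2,"dz":0,"wx":0,"wy":0,"wz":0},
    {"grip":1,"dx":-2,"dy":4,"dz":0,"wx":0,"wy":0,"wz":0},
    {"grip":1,"dx":-2,"dy":5,"dz":0,"wx":0,"wy":0,"wz":0},
    {"grip":1,"dx":-2,"dy":5,"dz":0,"wx":0,"wy":0,"wz":0},
    {"grip":0.3,"dx":-2,"dy":5,"dz":0,"wx":0,"wy":0,"wz":0},
    {"grip":0,"dx":-2,"dy":5,"dz":0,"wx":0,"wy":0,"wz":0},
    {"grip":-0.2,"dx":-2,"dy":5,"dz":0,"wx":0,"wy":0,"wz":0},
    {"grip":-0.2,"dx":-2,"dy":5,"dz":0,"wx":0,"wy":0,"wz":0},
    {"grip":-0.2,"dx":-2,"dy":-10,"dz":0,"wx":0,"wy":0,"wz":0},
    {"grip":-0.2,"dx":-2,"dy":-50,"dz":0,"wx":0,"wy":0,"wz":0}
  ]
}}

```text
clock: 9.45
eef_pos: [0.4777, 0.2834, 0.0693]
tcp_rot: [-90.2, -0.0, -55.8]
force: [0.2, 0.5, -0.2]
gripper_width: 0.0511
```

```bash
python3 go.py .599 -.373 .12 -95
```

```text
d [ 610.9  -49.5 -269.2] w [0.003 0.685 0.002]  t 9.45 pos [0.4777 0.2834 0.0693] [-9.019e+01 -3.000e-02 -5.577e+01] w 0.0511 F [ 0.2  0.5 -0.2]
```

>>> {"op": "arm_command", "data": {
  "targets": [
    {"grip":-0.5,"dx":30,"dy":-35,"dz":-13,"wx":0,"wy":0.03,"wz":0},
    {"grip":-0.5,"dx":85,"dy":-50,"dz":-37,"wx":0,"wy":0.1,"wz":0},
    {"grip":-0.5,"dx":140,"dy":-50,"dz":-62,"wx":0,"wy":0.16,"wz":0},
    {"grip":-0.5,"dx":195,"dy":-50,"dz":-86,"wx":0,"wy":0.22,"wz":0},
    {"grip":-0.5,"dx":250,"dy":-50,"dz":-110,"wx":0,"wy":0.28,"wz":0},
    {"grip":-0.5,"dx":305,"dy":-50,"dz":-134,"wx":0,"wy":0.34,"wz":0},
    {"grip":-0.5,"dx":360,"dy":-50,"dz":-159,"wx":0,"wy":0.4,"wz":0},
    {"grip":-0.5,"dx":415,"dy":-50,"dz":-183,"wx":0,"wy":0.46,"wz":0},
    {"grip":-0.5,"dx":470,"dy":-50,"dz":-207,"wx":0,"wy":0.53,"wz":0},
    {"grip":-0.5,"dx":525,"dy":-50,"dz":-231,"wx":0,"wy":0.59,"wz":0}
  ]
}}

```text
clock: 10.7
eef_pos: [0.5837, -0.2816, 0.1205]
tcp_rot: [-89.9, -0.0, -89.7]
force: [0.5, -0.1, 0.2]
gripper_width: 0.0639
```

```bash
python3 go.py .599 -.373 .12 -95;python3 - <<'E'
from fit import *
S=arm.snapshot("top"); save(S,"t4",(150,100,480,290),2.4)
s2=arm.snapshot("side")
for vs in ([S,s2],[S],[s2]):
    r=fit(vs,"b",(.479,.285),.008)[0]; print(r[0],(r[1][:2]*1000).round(1),np.degrees(r[1][2])%180)
E
```

```text
d [91.5  0.5 14.8] w [-0.001  0.093 -0.   ]  t 10.7 pos [ 0.5837 -0.2816  0.1205] [-89.93  -0.   -89.66] w 0.0639 F [ 0.5 -0.1  0.2]
-0.14416242551226455 [432.9 243.1] 159.50662037290977
-0.05925637643870763 [488.6 339.1] 143.0388667956985
-0.08719254269152436 [468.8 209.5] 154.08668047682647
```

View pics/t4.png

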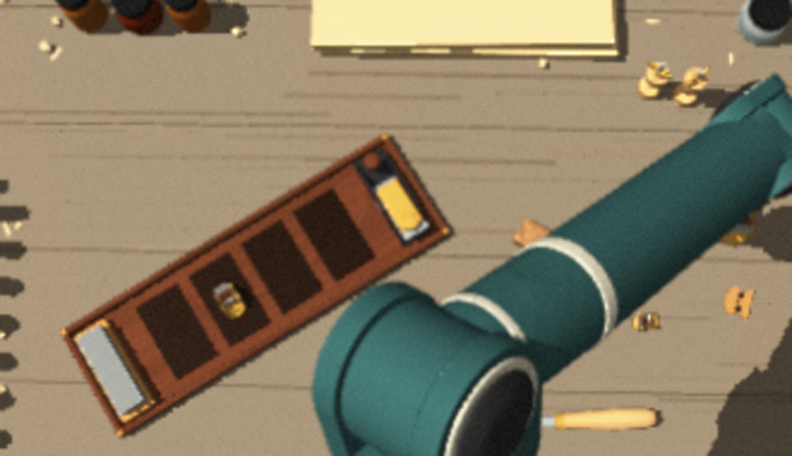

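Plane b stands in the third bay (crop 229,300), centred and square. The colour fit fails against the mahogany, as the box shows it locking onto the tray; I'll use a different cue later. Now plane d.

>>> {"op": "arm_command", "data": {
  "targets": [
    {"grip":-0.6,"dx":46,"dy":0,"dz":7,"wx":0,"wy":0.05,"wz":0},
    {"grip":-0.6,"dx":90,"dy":0,"dz":15,"wx":0,"wy":0.093,"wz":0},
    {"grip":-0.6,"dx":91,"dy":5,"dz":15,"wx":0,"wy":0.093,"wz":0},
    {"grip":-0.6,"dx":91,"dy":30,"dz":15,"wx":0,"wy":0.093,"wz":0},
    {"grip":-0.6,"dx":91,"dy":60,"dz":15,"wx":0,"wy":0.093,"wz":0},
    {"grip":-0.6,"dx":91,"dy":90,"dz":15,"wx":0,"wy":0.093,"wz":0},
    {"grip":-0.6,"dx":91,"dy":108,"dz":15,"wx":0,"wy":0.093,"wz":0},
    {"grip":-0.6,"dx":91,"dy":114,"dz":15,"wx":0,"wy":0.093,"wz":0},
    {"grip":-0.6,"dx":91,"dy":114,"dz":15,"wx":0,"wy":0.093,"wz":0},
    {"grip":-0.6,"dx":91,"dy":114,"dz":15,"wx":0,"wy":0.093,"wz":0}
  ]
}}

```text
clock: 12.05
eef_pos: [0.5995, -0.3711, 0.0065]
tcp_rot: [-89.9, -0.0, -94.9]
force: [-0.7, 0.4, 1.1]
gripper_width: 0.0684
```

```bash
python3 go.py .599 -.373 .006 -95;python3 - <<'E'
from h import *
S=arm.snapshot("side"); save(S,"s5",(380,220,500,330),5)
E
```

```text
d [ 1.9  0.5 -0.3] w [-0.002  0.002  0.001]  t 12.05 pos [ 0.5995 -0.3711  0.0065] [-8.990e+01 -5.000e-02 -9.488e+01] w 0.0684 F [-0.7  0.4  1.1]
```

View pics/s5.png

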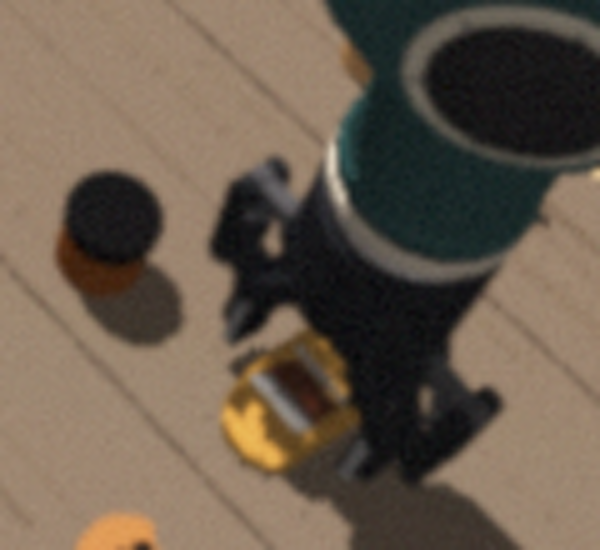

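Plane d (crop 290,405) is between the fingers, the bottle is clear. Closing.

>>> {"op": "arm_command", "data": {
  "targets": [
    {"grip":-0.4,"dx":2,"dy":0,"dz":0,"wx":0,"wy":0,"wz":0},
    {"grip":-0.2,"dx":2,"dy":0,"dz":0,"wx":0,"wy":0,"wz":0},
    {"grip":0,"dx":2,"dy":0,"dz":0,"wx":0,"wy":0,"wz":0},
    {"grip":1,"dx":2,"dy":0,"dz":0,"wx":0,"wy":0,"wz":0},
    {"grip":1,"dx":2,"dy":0,"dz":0,"wx":0,"wy":0,"wz":0},
    {"grip":1,"dx":2,"dy":0,"dz":0,"wx":0,"wy":0,"wz":0},
    {"grip":1,"dx":2,"dy":0,"dz":0,"wx":0,"wy":0,"wz":0},
    {"grip":1,"dx":2,"dy":0,"dz":0,"wx":0,"wy":0,"wz":0},
    {"grip":1,"dx":2,"dy":0,"dz":0,"wx":0,"wy":0,"wz":0},
    {"grip":1,"dx":2,"dy":0,"dz":0,"wx":0,"wy":0,"wz":0}
  ],
  "newtons": 50
}}

```text
clock: 13.35
eef_pos: [0.5989, -0.3727, 0.0056]
tcp_rot: [-90.0, -0.0, -94.9]
force: [-0.2, 0.6, 5.2]
gripper_width: 0.0393
```

```bash
python3 go.py .5684 .1521 .13 -56
```

```text
d [-520.3 -124.5  -75. ] w [-0.    -0.679  0.   ]  t 13.35 pos [ 0.5989 -0.3727  0.0056] [-89.97  -0.   -94.88] w 0.0393 F [-0.2  0.6  5.2]
```

>>> {"op": "arm_command", "data": {
  "targets": [
    {"grip":1,"dx":0,"dy":-20,"dz":0,"wx":0,"wy":0,"wz":0},
    {"grip":1,"dx":0,"dy":-65,"dz":0,"wx":0,"wy":0,"wz":0},
    {"grip":1,"dx":0,"dy":-110,"dz":0,"wx":0,"wy":0,"wz":0},
    {"grip":1,"dx":-30,"dy":-124,"dz":-4,"wx":0,"wy":-0.04,"wz":0},
    {"grip":1,"dx":-80,"dy":-124,"dz":-12,"wx":0,"wy":-0.11,"wz":0},
    {"grip":1,"dx":-135,"dy":-124,"dz":-20,"wx":0,"wy":-0.18,"wz":0},
    {"grip":1,"dx":-190,"dy":-124,"dz":-27,"wx":0,"wy":-0.25,"wz":0},
    {"grip":1,"dx":-245,"dy":-124,"dz":-35,"wx":0,"wy":-0.32,"wz":0},
    {"grip":1,"dx":-300,"dy":-124,"dz":-43,"wx":0,"wy":-0.39,"wz":0},
    {"grip":1,"dx":-355,"dy":-124,"dz":-51,"wx":0,"wy":-0.46,"wz":0}
  ]
}}

```text
clock: 14.6
eef_pos: [0.5775, -0.013, 0.1298]
tcp_rot: [-90.0, 0.0, -68.4]
force: [1.1, 0.7, -2.9]
gripper_width: 0.0392
```

```bash
python3 go.py .5684 .1521 .13 -56
```

```text
d [-156.9   -0.2   52.3] w [-0.    -0.217 -0.   ]  t 14.6 pos [ 0.5775 -0.013   0.1298] [-89.99   0.   -68.42] w 0.0392 F [ 1.1  0.7 -2.9]
```

>>> {"op": "arm_command", "data": {
  "targets": [
    {"grip":1,"dx":-50,"dy":0,"dz":17,"wx":0,"wy":-0.07,"wz":0},
    {"grip":1,"dx":-100,"dy":0,"dz":34,"wx":0,"wy":-0.14,"wz":0},
    {"grip":1,"dx":-145,"dy":0,"dz":49,"wx":0,"wy":-0.21,"wz":0},
    {"grip":1,"dx":-157,"dy":0,"dz":52,"wx":0,"wy":-0.217,"wz":0},
    {"grip":1,"dx":-157,"dy":10,"dz":52,"wx":0,"wy":-0.217,"wz":0},
    {"grip":1,"dx":-157,"dy":35,"dz":52,"wx":0,"wy":-0.217,"wz":0},
    {"grip":1,"dx":-157,"dy":65,"dz":52,"wx":0,"wy":-0.217,"wz":0},
    {"grip":1,"dx":-157,"dy":95,"dz":52,"wx":0,"wy":-0.217,"wz":0},
    {"grip":1,"dx":-157,"dy":108,"dz":52,"wx":0,"wy":-0.217,"wz":0},
    {"grip":1,"dx":-157,"dy":111,"dz":52,"wx":0,"wy":-0.217,"wz":0}
  ]
}}

```text
clock: 15.85
eef_pos: [0.5689, 0.1487, 0.0177]
tcp_rot: [-90.1, -0.0, -56.2]
force: [-0.8, 0.6, -2.0]
gripper_width: 0.0394
```

```bash
python3 go.py .5684 .1521 .0135 -56;python3 - <<'E'
from h import *
S=arm.snapshot("side"); save(S,"s6",(220,80,370,210),5)
E
```

```text
d [-3.1  4.2  1.5] w [ 0.001 -0.004  0.001]  t 15.85 pos [0.5689 0.1487 0.0177] [-9.008e+01 -3.000e-02 -5.623e+01] w 0.0394 F [-0.8  0.6 -2. ]
```

View pics/s6.png

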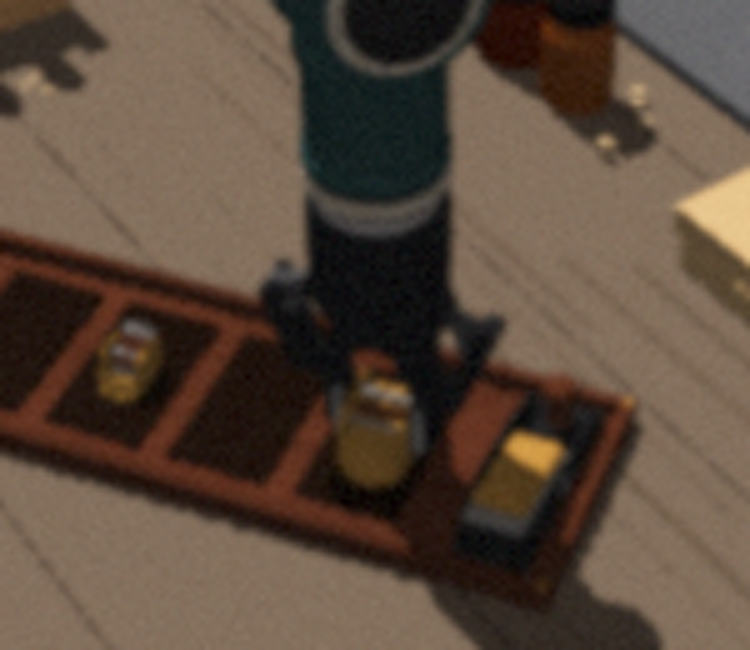

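Plane d hangs just over bay 1 (crop 377,440), block plane untouched; set down and release.

>>> {"op": "arm_command", "data": {
  "targets": [
    {"grip":1,"dx":-3,"dy":2,"dz":1,"wx":0,"wy":0,"wz":0},
    {"grip":1,"dx":-3,"dy":3,"dz":1,"wx":0,"wy":0,"wz":0},
    {"grip":1,"dx":-3,"dy":4,"dz":1,"wx":0,"wy":0,"wz":0},
    {"grip":1,"dx":-3,"dy":4,"dz":1,"wx":0,"wy":0,"wz":0},
    {"grip":0,"dx":-3,"dy":4,"dz":1,"wx":0,"wy":0,"wz":0},
    {"grip":-0.2,"dx":-3,"dy":4,"dz":1,"wx":0,"wy":0,"wz":0},
    {"grip":-0.4,"dx":-3,"dy":4,"dz":1,"wx":0,"wy":0,"wz":0},
    {"grip":-0.4,"dx":-3,"dy":4,"dz":1,"wx":0,"wy":0,"wz":0},
    {"grip":-0.4,"dx":-3,"dy":-10,"dz":1,"wx":0,"wy":0,"wz":0},
    {"grip":-0.4,"dx":-3,"dy":-50,"dz":1,"wx":0,"wy":0,"wz":0}
  ]
}}

```text
clock: 17.15
eef_pos: [0.5669, 0.1531, 0.0681]
tcp_rot: [-90.2, 0.0, -56.1]
force: [0.5, 0.7, 0.7]
gripper_width: 0.0599
```

```bash
python3 go.py .447 -.119 .12 -70
```

```text
d [ 159.   -51.1 -251.5] w [ 0.004  0.242 -0.   ]  t 17.15 pos [0.5669 0.1531 0.0681] [-9.020e+01  3.000e-02 -5.611e+01] w 0.0599 F [0.5 0.7 0.7]
```

>>> {"op": "arm_command", "data": {
  "targets": [
    {"grip":-0.4,"dx":15,"dy":-40,"dz":-24,"wx":0,"wy":0.02,"wz":0},
    {"grip":-0.4,"dx":45,"dy":-51,"dz":-71,"wx":0,"wy":0.07,"wz":0},
    {"grip":-0.4,"dx":75,"dy":-51,"dz":-119,"wx":0,"wy":0.12,"wz":0},
    {"grip":-0.4,"dx":105,"dy":-51,"dz":-166,"wx":0,"wy":0.17,"wz":0},
    {"grip":-0.4,"dx":135,"dy":-51,"dz":-214,"wx":0,"wy":0.21,"wz":0},
    {"grip":-0.4,"dx":155,"dy":-51,"dz":-246,"wx":0,"wy":0.242,"wz":0},
    {"grip":-0.4,"dx":159,"dy":-45,"dz":-251,"wx":0,"wy":0.242,"wz":0},
    {"grip":-0.4,"dx":159,"dy":-20,"dz":-251,"wx":0,"wy":0.242,"wz":0},
    {"grip":-0.4,"dx":159,"dy":15,"dz":-251,"wx":0,"wy":0.242,"wz":0},
    {"grip":-0.4,"dx":159,"dy":40,"dz":-251,"wx":0,"wy":0.242,"wz":0}
  ]
}}

```text
clock: 18.4
eef_pos: [0.449, -0.1172, 0.0272]
tcp_rot: [-90.0, 0.0, -69.9]
force: [-0.4, 1.2, -0.6]
gripper_width: 0.0593
```

```bash
python3 go.py .447 -.119 .006 -70;python3 - <<'E'
from h import *
S=arm.snapshot("side"); save(S,"s7",(250,180,400,300),5)
E
```

```text
d [ 1.1 21.2 -2.5] w [-0.     0.003 -0.001]  t 18.4 pos [ 0.449  -0.1172  0.0272] [-8.999e+01  5.000e-02 -6.985e+01] w 0.0593 F [-0.4  1.2 -0.6]
```

View pics/s7.png

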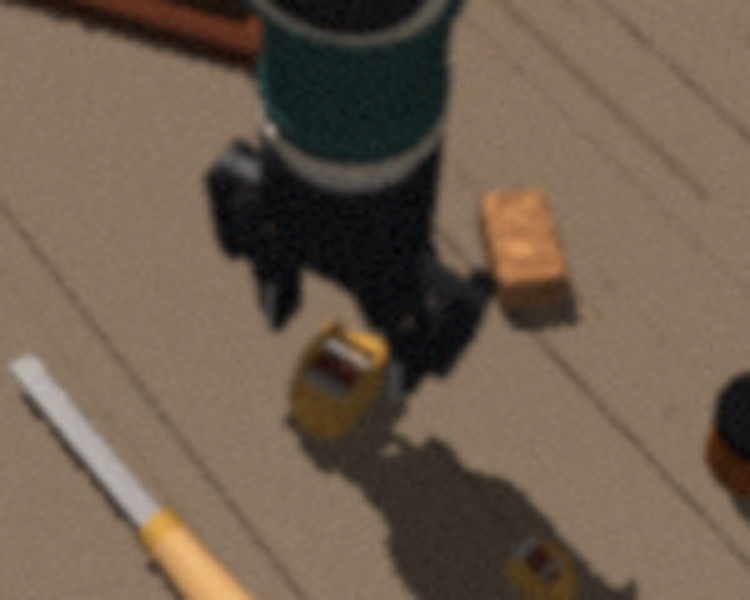

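Plane c (crop 340,380) is between the fingers. Lower the rest and close.

>>> {"op": "arm_command", "data": {
  "targets": [
    {"grip":-0.4,"dx":1,"dy":12,"dz":-2,"wx":0,"wy":0,"wz":0},
    {"grip":-0.4,"dx":1,"dy":21,"dz":-2,"wx":0,"wy":0,"wz":0},
    {"grip":-0.2,"dx":1,"dy":21,"dz":-2,"wx":0,"wy":0,"wz":0},
    {"grip":0,"dx":1,"dy":21,"dz":-2,"wx":0,"wy":0,"wz":0},
    {"grip":0.2,"dx":1,"dy":21,"dz":-2,"wx":0,"wy":0,"wz":0},
    {"grip":1,"dx":1,"dy":21,"dz":-2,"wx":0,"wy":0,"wz":0},
    {"grip":1,"dx":1,"dy":21,"dz":-2,"wx":0,"wy":0,"wz":0},
    {"grip":1,"dx":1,"dy":21,"dz":-2,"wx":0,"wy":0,"wz":0},
    {"grip":1,"dx":1,"dy":21,"dz":-2,"wx":0,"wy":0,"wz":0},
    {"grip":1,"dx":1,"dy":21,"dz":-2,"wx":0,"wy":0,"wz":0}
  ]
}}

```text
clock: 19.7
eef_pos: [0.4473, -0.1196, 0.0079]
tcp_rot: [-89.9, 0.0, -69.9]
force: [-0.8, 1.2, 5.8]
gripper_width: 0.0308
```

```bash
python3 go.py .5237 .2184 .13 -56
```

```text
d [-291.4 -121.7  187.9] w [-0.001 -0.243 -0.001]  t 19.7 pos [ 0.4473 -0.1196  0.0079] [-8.994e+01  4.000e-02 -6.994e+01] w 0.0308 F [-0.8  1.2  5.8]
```

>>> {"op": "arm_command", "data": {
  "targets": [
    {"grip":1,"dx":0,"dy":-20,"dz":0,"wx":0,"wy":0,"wz":0},
    {"grip":1,"dx":0,"dy":-65,"dz":0,"wx":0,"wy":0,"wz":0},
    {"grip":1,"dx":0,"dy":-110,"dz":0,"wx":0,"wy":0,"wz":0},
    {"grip":1,"dx":-25,"dy":-122,"dz":16,"wx":0,"wy":-0.02,"wz":0},
    {"grip":1,"dx":-70,"dy":-122,"dz":45,"wx":0,"wy":-0.06,"wz":0},
    {"grip":1,"dx":-115,"dy":-122,"dz":74,"wx":0,"wy":-0.1,"wz":0},
    {"grip":1,"dx":-160,"dy":-122,"dz":103,"wx":0,"wy":-0.14,"wz":0},
    {"grip":1,"dx":-205,"dy":-122,"dz":132,"wx":0,"wy":-0.18,"wz":0},
    {"grip":1,"dx":-250,"dy":-122,"dz":161,"wx":0,"wy":-0.22,"wz":0},
    {"grip":1,"dx":-285,"dy":-122,"dz":184,"wx":0,"wy":-0.243,"wz":0}
  ]
}}

```text
clock: 20.95
eef_pos: [0.522, 0.2134, 0.1293]
tcp_rot: [-90.0, 0.0, -55.9]
force: [0.5, -1.4, -1.2]
gripper_width: 0.0312
```

```bash
python3 go.py .5237 .2184 .016 -56
```

```text
d [ -3.1 113.3   4.1] w [-0.     0.002 -0.   ]  t 20.95 pos [0.522  0.2134 0.1293] [-8.999e+01  2.000e-02 -5.587e+01] w 0.0312 F [ 0.5 -1.4 -1.2]
```

>>> {"op": "arm_command", "data": {
  "targets": [
    {"grip":1,"dx":-3,"dy":10,"dz":4,"wx":0,"wy":0,"wz":0},
    {"grip":1,"dx":-3,"dy":40,"dz":4,"wx":0,"wy":0,"wz":0},
    {"grip":1,"dx":-3,"dy":75,"dz":4,"wx":0,"wy":0,"wz":0},
    {"grip":1,"dx":-3,"dy":98,"dz":4,"wx":0,"wy":0,"wz":0},
    {"grip":1,"dx":-3,"dy":107,"dz":4,"wx":0,"wy":0,"wz":0},
    {"grip":1,"dx":-3,"dy":110,"dz":4,"wx":0,"wy":0,"wz":0},
    {"grip":1,"dx":-3,"dy":110,"dz":4,"wx":0,"wy":0,"wz":0},
    {"grip":1,"dx":-3,"dy":110,"dz":4,"wx":0,"wy":0,"wz":0},
    {"grip":1,"dx":-3,"dy":110,"dz":4,"wx":0,"wy":0,"wz":0},
    {"grip":1,"dx":-3,"dy":110,"dz":4,"wx":0,"wy":0,"wz":0}
  ]
}}

```text
clock: 22.2
eef_pos: [0.524, 0.2157, 0.0196]
tcp_rot: [-90.0, 0.0, -56.0]
force: [0.0, 0.4, -1.7]
gripper_width: 0.0312
```

```bash
python3 go.py .5237 .2184 .016 -56
```

```text
d [-2.4  3.6  1.3] w [-0.001 -0.    -0.   ]  t 22.2 pos [0.524  0.2157 0.0196] [-89.96   0.   -56.03] w 0.0312 F [ 0.   0.4 -1.7]
```

>>> {"op": "arm_command", "data": {
  "targets": [
    {"grip":1,"dx":-2,"dy":2,"dz":1,"wx":0,"wy":0,"wz":0},
    {"grip":1,"dx":-2,"dy":3,"dz":1,"wx":0,"wy":0,"wz":0},
    {"grip":1,"dx":-2,"dy":4,"dz":1,"wx":0,"wy":0,"wz":0},
    {"grip":1,"dx":-2,"dy":4,"dz":1,"wx":0,"wy":0,"wz":0},
    {"grip":0.1,"dx":-2,"dy":4,"dz":1,"wx":0,"wy":0,"wz":0},
    {"grip":-0.1,"dx":-2,"dy":4,"dz":1,"wx":0,"wy":0,"wz":0},
    {"grip":-0.2,"dx":-2,"dy":4,"dz":1,"wx":0,"wy":0,"wz":0},
    {"grip":-0.2,"dx":-2,"dy":4,"dz":1,"wx":0,"wy":0,"wz":0},
    {"grip":-0.2,"dx":-2,"dy":-10,"dz":1,"wx":0,"wy":0,"wz":0},
    {"grip":-0.2,"dx":-2,"dy":-50,"dz":1,"wx":0,"wy":0,"wz":0}
  ]
}}

```text
clock: 23.45
eef_pos: [0.5225, 0.2171, 0.0691]
tcp_rot: [-90.2, -0.0, -56.1]
force: [1.1, 0.1, 0.0]
gripper_width: 0.0512
```

```bash
python3 go.py .459 -.254 .12 7
```

```text
d [ 355.4  -49.7 -315.9] w [ 0.003 -1.1   -0.002]  t 23.45 pos [0.5225 0.2171 0.0691] [-90.2   -0.   -56.05] w 0.0512 F [1.1 0.1 0. ]
```

>>> {"op": "arm_command", "data": {
  "targets": [
    {"grip":-0.2,"dx":15,"dy":-40,"dz":-13,"wx":0,"wy":-0.04,"wz":0},
    {"grip":-0.2,"dx":50,"dy":-50,"dz":-44,"wx":0,"wy":-0.15,"wz":0},
    {"grip":-0.2,"dx":90,"dy":-50,"dz":-80,"wx":0,"wy":-0.27,"wz":0},
    {"grip":-0.2,"dx":130,"dy":-50,"dz":-116,"wx":0,"wy":-0.4,"wz":0},
    {"grip":-0.2,"dx":170,"dy":-50,"dz":-151,"wx":0,"wy":-0.52,"wz":0},
    {"grip":-0.2,"dx":210,"dy":-50,"dz":-187,"wx":0,"wy":-0.65,"wz":0},
    {"grip":-0.2,"dx":250,"dy":-50,"dz":-222,"wx":0,"wy":-0.77,"wz":0},
    {"grip":-0.2,"dx":290,"dy":-50,"dz":-258,"wx":0,"wy":-0.9,"wz":0},
    {"grip":-0.2,"dx":330,"dy":-50,"dz":-293,"wx":0,"wy":-1.02,"wz":0},
    {"grip":-0.2,"dx":355,"dy":-50,"dz":-316,"wx":0,"wy":-1.1,"wz":0}
  ]
}}

```text
clock: 24.7
eef_pos: [0.4591, -0.2565, 0.1204]
tcp_rot: [-90.1, -0.1, 7.0]
force: [-0.0, 0.6, -0.2]
gripper_width: 0.0515
```

```bash
python3 go.py .459 -.254 .005 7;python3 - <<'E'
from h import *
S=arm.snapshot("top"); save(S,"t8",(170,130,350,280),4)
E
```

```text
d [1.000e-01 1.154e+02 2.700e+00] w [ 0.002 -0.001  0.001]  t 24.7 pos [ 0.4591 -0.2565  0.1204] [-9.009e+01 -7.000e-02  6.970e+00] w 0.0515 F [-0.   0.6 -0.2]
```

View pics/t8.png

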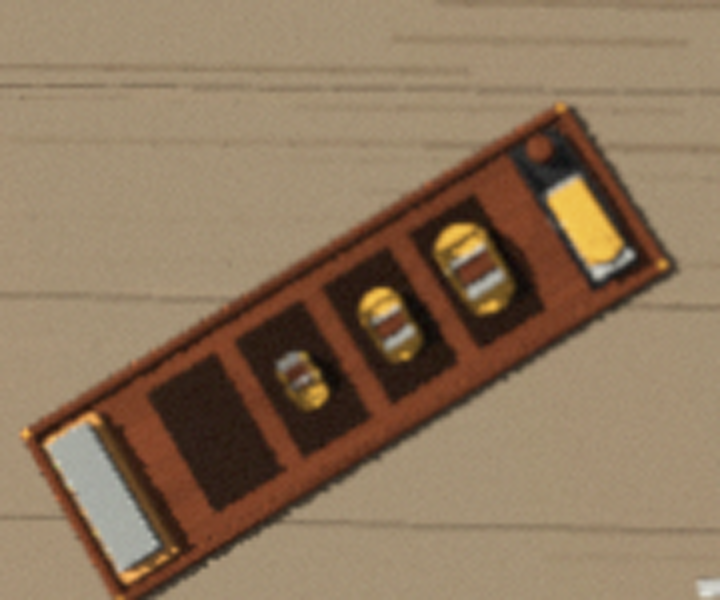

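d, c, b stand on their leathers (crop 475,268; 392,325; 302,380); bay 4 is empty. Now plane a.

>>> {"op": "arm_command", "data": {
  "targets": [
    {"grip":-0.2,"dx":0,"dy":15,"dz":2,"wx":0,"wy":0,"wz":0},
    {"grip":-0.2,"dx":0,"dy":45,"dz":2,"wx":0,"wy":0,"wz":0},
    {"grip":-0.2,"dx":0,"dy":80,"dz":2,"wx":0,"wy":0,"wz":0},
    {"grip":-0.2,"dx":0,"dy":105,"dz":2,"wx":0,"wy":0,"wz":0},
    {"grip":-0.2,"dx":0,"dy":113,"dz":2,"wx":0,"wy":0,"wz":0},
    {"grip":-0.2,"dx":0,"dy":115,"dz":2,"wx":0,"wy":0,"wz":0},
    {"grip":-0.2,"dx":0,"dy":115,"dz":2,"wx":0,"wy":0,"wz":0},
    {"grip":-0.2,"dx":0,"dy":115,"dz":2,"wx":0,"wy":0,"wz":0},
    {"grip":-0.2,"dx":0,"dy":115,"dz":2,"wx":0,"wy":0,"wz":0},
    {"grip":-0.2,"dx":0,"dy":115,"dz":2,"wx":0,"wy":0,"wz":0}
  ]
}}

```text
clock: 26.0
eef_pos: [0.4597, -0.2513, 0.0046]
tcp_rot: [-90.0, -0.0, 7.0]
force: [0.3, 0.8, 0.2]
gripper_width: 0.051
```

```bash
python3 go.py .459 -.254 .005 7;python3 - <<'E'
from h import *
S=arm.snapshot("side"); save(S,"s9",(300,230,420,330),5)
E
```

```text
d [-1.  -0.4 -2.5] w [ 0.    -0.     0.001]  t 26.0 pos [ 0.4597 -0.2513  0.0046] [-9.001e+01 -3.000e-02  6.980e+00] w 0.051 F [0.3 0.8 0.2]
```

View pics/s9.png

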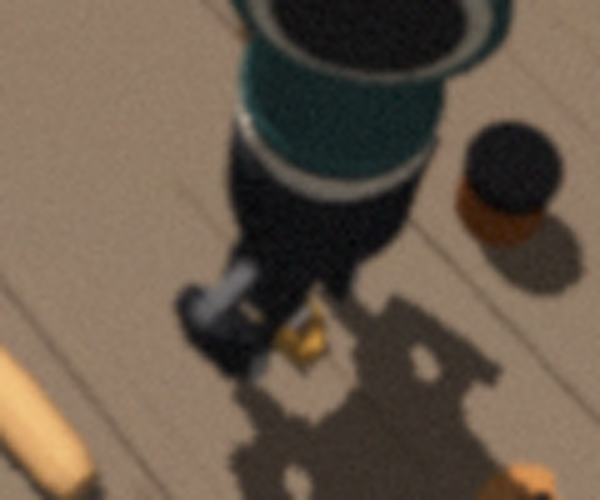

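Plane a (crop 303,340) is between the fingers. Closing gently.

>>> {"op": "arm_command", "data": {
  "targets": [
    {"grip":0,"dx":-1,"dy":0,"dz":-2,"wx":0,"wy":0,"wz":0},
    {"grip":0.2,"dx":-1,"dy":0,"dz":-2,"wx":0,"wy":0,"wz":0},
    {"grip":0.4,"dx":-1,"dy":0,"dz":-2,"wx":0,"wy":0,"wz":0},
    {"grip":1,"dx":-1,"dy":0,"dz":-2,"wx":0,"wy":0,"wz":0},
    {"grip":1,"dx":-1,"dy":0,"dz":-2,"wx":0,"wy":0,"wz":0},
    {"grip":1,"dx":-1,"dy":0,"dz":-2,"wx":0,"wy":0,"wz":0},
    {"grip":1,"dx":-1,"dy":0,"dz":-2,"wx":0,"wy":0,"wz":0},
    {"grip":1,"dx":-1,"dy":0,"dz":-2,"wx":0,"wy":0,"wz":0},
    {"grip":1,"dx":-1,"dy":0,"dz":-2,"wx":0,"wy":0,"wz":0},
    {"grip":1,"dx":-1,"dy":0,"dz":-2,"wx":0,"wy":0,"wz":0}
  ],
  "newtons": 35
}}

```text
clock: 27.3
eef_pos: [0.459, -0.2535, 0.0044]
tcp_rot: [-90.0, -0.0, 7.0]
force: [0.5, 0.5, 4.6]
gripper_width: 0.0183
```

```bash
python3 go.py .4342 .3511 .13 -56
```

```text
d [  49.  -125.7  603.1] w [-0.     1.099  0.   ]  t 27.3 pos [ 0.459  -0.2535  0.0044] [-9.001e+01 -2.000e-02  6.980e+00] w 0.0183 F [0.5 0.5 4.6]
```

>>> {"op": "arm_command", "data": {
  "targets": [
    {"grip":1,"dx":0,"dy":-15,"dz":0,"wx":0,"wy":0,"wz":0},
    {"grip":1,"dx":0,"dy":-60,"dz":0,"wx":0,"wy":0,"wz":0},
    {"grip":1,"dx":2,"dy":-105,"dz":15,"wx":0,"wy":0.03,"wz":0},
    {"grip":1,"dx":10,"dy":-125,"dz":60,"wx":0,"wy":0.11,"wz":0},
    {"grip":1,"dx":20,"dy":-125,"dz":110,"wx":0,"wy":0.2,"wz":0},
    {"grip":1,"dx":30,"dy":-125,"dz":160,"wx":0,"wy":0.3,"wz":0},
    {"grip":1,"dx":36,"dy":-125,"dz":210,"wx":0,"wy":0.39,"wz":0},
    {"grip":1,"dx":40,"dy":-125,"dz":260,"wx":0,"wy":0.48,"wz":0},
    {"grip":1,"dx":43,"dy":-125,"dz":310,"wx":0,"wy":0.57,"wz":0},
    {"grip":1,"dx":45,"dy":-125,"dz":360,"wx":0,"wy":0.66,"wz":0}
  ]
}}

```text
clock: 28.55
eef_pos: [0.4591, 0.111, 0.1298]
tcp_rot: [-90.0, 0.0, -31.0]
force: [0.4, -0.1, -1.9]
gripper_width: 0.0181
```

```bash
python3 go.py .4342 .3511 .13 -56
python3 - <<'E'
from h import *
S=arm.snapshot("side"); save(S,"s10",(150,100,350,250),4)
E
```

```text
d [-1.45e+02 -1.00e-01  1.93e+02] w [-0.     0.436 -0.   ]  t 28.55 pos [0.4591 0.111  0.1298] [-8.998e+01  1.000e-02 -3.101e+01] w 0.0181 F [ 0.4 -0.1 -1.9]
```

View pics/s10.png

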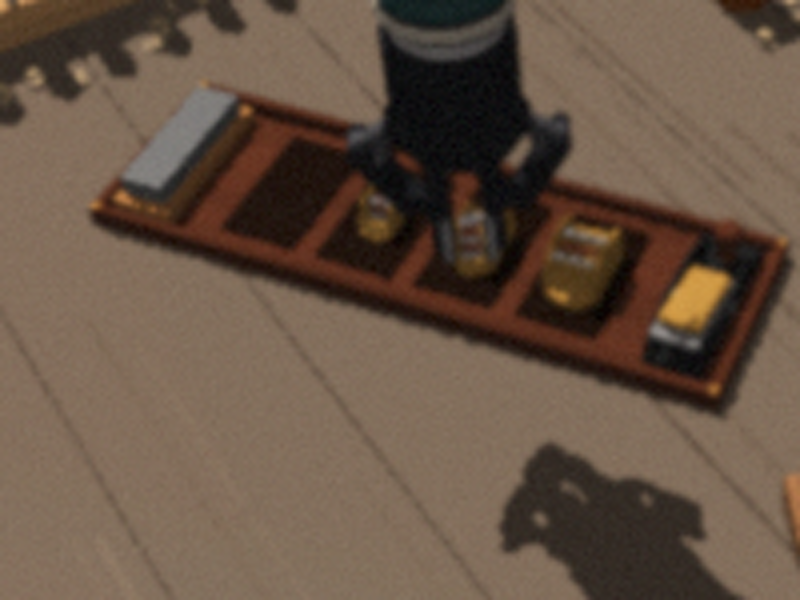

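Width 18 mm, and plane a shows between the fingertips (crop 470,225) in front of c. Continue.

>>> {"op": "arm_command", "data": {
  "targets": [
    {"grip":1,"dx":-33,"dy":0,"dz":44,"wx":0,"wy":0.1,"wz":0},
    {"grip":1,"dx":-66,"dy":0,"dz":88,"wx":0,"wy":0.2,"wz":0},
    {"grip":1,"dx":-99,"dy":0,"dz":132,"wx":0,"wy":0.3,"wz":0},
    {"grip":1,"dx":-132,"dy":0,"dz":176,"wx":0,"wy":0.4,"wz":0},
    {"grip":1,"dx":-145,"dy":0,"dz":193,"wx":0,"wy":0.436,"wz":0},
    {"grip":1,"dx":-145,"dy":15,"dz":193,"wx":0,"wy":0.436,"wz":0},
    {"grip":1,"dx":-145,"dy":50,"dz":193,"wx":0,"wy":0.436,"wz":0},
    {"grip":1,"dx":-145,"dy":85,"dz":193,"wx":0,"wy":0.436,"wz":0},
    {"grip":1,"dx":-145,"dy":105,"dz":193,"wx":0,"wy":0.436,"wz":0},
    {"grip":1,"dx":-145,"dy":110,"dz":193,"wx":0,"wy":0.436,"wz":0}
  ]
}}

```text
clock: 29.85
eef_pos: [0.4339, 0.3477, 0.0182]
tcp_rot: [-90.1, -0.0, -55.9]
force: [0.4, 0.6, -0.1]
gripper_width: 0.0181
```

```bash
python3 go.py .4342 .3511 .0125 -56
```

```text
d [-2.7  5.7  2.2] w [0.002 0.002 0.001]  t 29.85 pos [0.4339 0.3477 0.0182] [-9.014e+01 -5.000e-02 -5.589e+01] w 0.0181 F [ 0.4  0.6 -0.1]
```

>>> {"op": "arm_command", "data": {
  "targets": [
    {"grip":1,"dx":-3,"dy":2,"dz":2,"wx":0,"wy":0,"wz":0},
    {"grip":1,"dx":-3,"dy":4,"dz":2,"wx":0,"wy":0,"wz":0},
    {"grip":1,"dx":-3,"dy":5,"dz":2,"wx":0,"wy":0,"wz":0},
    {"grip":1,"dx":-3,"dy":5,"dz":2,"wx":0,"wy":0,"wz":0},
    {"grip":0.4,"dx":-3,"dy":5,"dz":2,"wx":0,"wy":0,"wz":0},
    {"grip":0.1,"dx":-3,"dy":5,"dz":2,"wx":0,"wy":0,"wz":0},
    {"grip":0,"dx":-3,"dy":5,"dz":2,"wx":0,"wy":0,"wz":0},
    {"grip":0,"dx":-3,"dy":5,"dz":2,"wx":0,"wy":0,"wz":0},
    {"grip":0,"dx":-3,"dy":-10,"dz":2,"wx":0,"wy":0,"wz":0},
    {"grip":0,"dx":-3,"dy":-50,"dz":2,"wx":0,"wy":0,"wz":0}
  ]
}}

```text
clock: 31.1
eef_pos: [0.4332, 0.3521, 0.0693]
tcp_rot: [-90.2, -0.1, -55.8]
force: [0.5, 0.1, 1.2]
gripper_width: 0.0426
```

```bash
python3 go.py .45 -.1 .2 -56
```

```text
d [ 383.6 -129.6 -240.5] w [0.003 0.003 0.001]  t 31.1 pos [0.4332 0.3521 0.0693] [-9.019e+01 -6.000e-02 -5.582e+01] w 0.0426 F [0.5 0.1 1.2]
```

>>> {"op": "arm_command", "data": {
  "targets": [
    {"grip":0,"dx":0,"dy":-40,"dz":0,"wx":0,"wy":0,"wz":0},
    {"grip":0,"dx":20,"dy":-90,"dz":-13,"wx":0,"wy":0,"wz":0},
    {"grip":0,"dx":60,"dy":-130,"dz":-38,"wx":0,"wy":0,"wz":0},
    {"grip":0,"dx":105,"dy":-130,"dz":-66,"wx":0,"wy":0,"wz":0},
    {"grip":0,"dx":150,"dy":-130,"dz":-94,"wx":0,"wy":0,"wz":0},
    {"grip":0,"dx":195,"dy":-130,"dz":-122,"wx":0,"wy":0,"wz":0},
    {"grip":0,"dx":240,"dy":-130,"dz":-150,"wx":0,"wy":0,"wz":0},
    {"grip":0,"dx":285,"dy":-130,"dz":-179,"wx":0,"wy":0,"wz":0},
    {"grip":0,"dx":330,"dy":-130,"dz":-207,"wx":0,"wy":0,"wz":0},
    {"grip":0,"dx":370,"dy":-130,"dz":-232,"wx":0,"wy":0,"wz":0}
  ]
}}

```text
clock: 32.35
eef_pos: [0.4499, -0.0853, 0.2002]
tcp_rot: [-89.9, 0.0, -55.9]
force: [0.6, -0.4, 0.4]
gripper_width: 0.0425
```

```bash
cat > chk.py <<'E'
import fit
from fit import *
import pickle
S={n:arm.snapshot(n) for n in("top","side")}
pickle.dump(S,open("d2.pkl","wb"))
save(S["top"],"t11",(170,130,350,280),4); save(S["side"],"s11",(160,110,360,220),4)
B=dict(d=(.5684,.1521),c=(.5237,.2184),b=(.4789,.2848),a=(.4342,.3511))
orig=fit.seg
for n,s in S.items():
    print(n,[(round(d["conf"],2),onz(s,[d["centre"]],.008)[0][:2].round(3).tolist()) for d in arm.place_of("plane_a",s)])
def seg(s,p,q,z0,view):
    # against dark leather: brightness (max channel) threshold
    uv=proj(s,[[q[0],q[1],z0+.012]])[0]; n=48; o=np.round(uv-n/2)
    im=s["image"][int(o[1]):int(o[1])+n,int(o[0]):int(o[0])+n]; im=cv2.resize(im,None,fx=F,fy=F,interpolation=cv2.INTER_CUBIC)
    L,W=.106,.058; c,si=np.cos(np.radians(34)),np.sin(np.radians(34))
    P=[(q[0]+c*a*L/2-si*b*W/2,q[1]+si*a*L/2+c*b*W/2,.008) for a,b in((1,1),(1,-1),(-1,-1),(-1,1))]
    pm=np.zeros(im.shape[:2],np.uint8)
    top=[(x,y,.03) for x,y,_ in P]
    cv2.fillConvexPoly(pm,((proj(s,P)-o+.5)*F).round().astype(np.int32),1)
    m=((im[...,1].astype(int)>62)&(pm>0)).astype(np.uint8)
    k,lab,st,ce=cv2.connectedComponentsWithStats(m); m=np.zeros_like(m)
    ok=[i for i in range(1,k) if st[i,4]>150]
    pts=np.concatenate([np.argwhere(lab==i)[:,::-1] for i in ok]).astype(np.int32); cv2.fillConvexPoly(m,cv2.convexHull(pts),1)
    return m,o,n,im
fit.seg=seg
rows=[]
for p,q in B.items():
    r,im=fit.fit([S["top"],S["side"]],p,q,.008,1); rows.append(cv2.resize(im,(384,192))); r=r[0]
    r2=fit.fit([S["top"]],p,q,.008)[0]
    for x in(r,r2): print(p,x[0].round(2),"off mm",((x[1][:2]-q)*1000).round(1),"yaw-34:",((np.degrees(x[1][2])-34+90)%180-90).round(1))
g=np.vstack([np.hstack(rows[:2]),np.hstack(rows[2:])]); cv2.imwrite("pics/fit11.png",g[:,:,::-1])
E
python3 chk.py
```

```text
Traceback (most recent call last):
  File "chk.py", line 8, in <module>
    orig=fit.seg
         ^^^^^^^
AttributeError: 'function' object has no attribute 'seg'
```

View pics/t11.png

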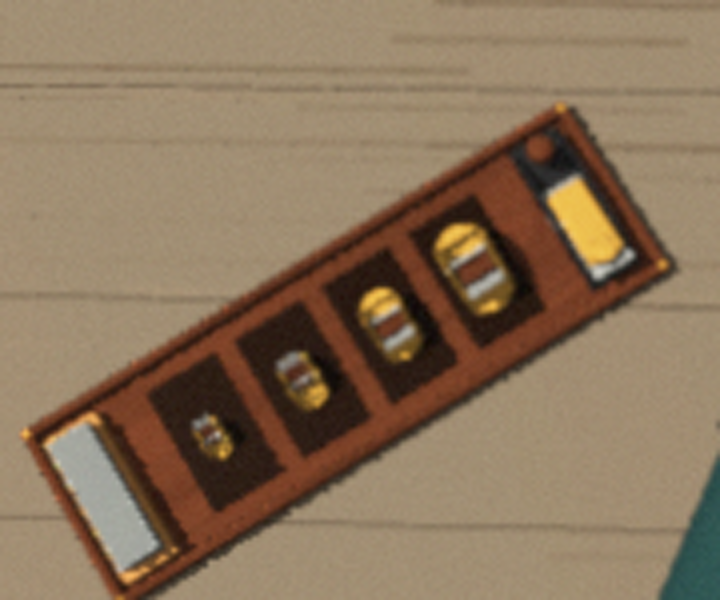

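View pics/s11.png

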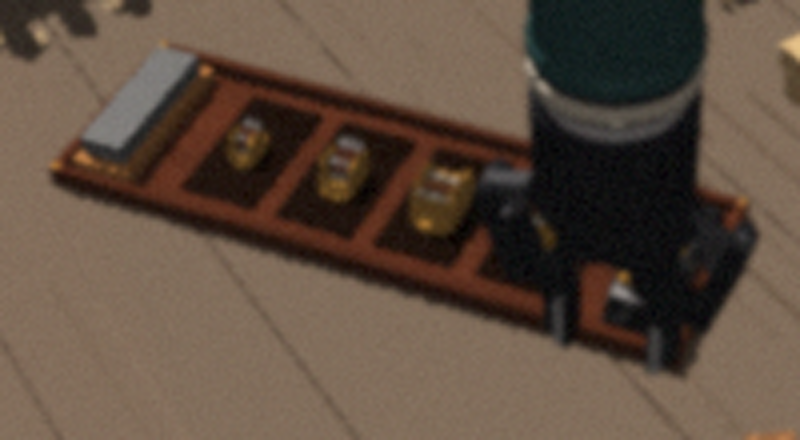

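All four stand in order on their leathers in the top crop: d (475,268), c (392,325), b (302,380), a (212,435). The side view of d is hidden by the gripper, so I'll back off further and fix the check script.

>>> {"op": "arm_command", "data": {
  "targets": [
    {"grip":0,"dx":30,"dy":-10,"dz":0,"wx":0,"wy":0,"wz":0},
    {"grip":0,"dx":70,"dy":-20,"dz":0,"wx":0,"wy":0,"wz":0},
    {"grip":0,"dx":110,"dy":-30,"dz":0,"wx":0,"wy":0,"wz":0},
    {"grip":0,"dx":150,"dy":-40,"dz":0,"wx":0,"wy":0,"wz":0},
    {"grip":0,"dx":180,"dy":-40,"dz":0,"wx":0,"wy":0,"wz":0},
    {"grip":0,"dx":200,"dy":-40,"dz":0,"wx":0,"wy":0,"wz":0},
    {"grip":0,"dx":200,"dy":-40,"dz":0,"wx":0,"wy":0,"wz":0},
    {"grip":0,"dx":200,"dy":-40,"dz":0,"wx":0,"wy":0,"wz":0},
    {"grip":0,"dx":200,"dy":-40,"dz":0,"wx":0,"wy":0,"wz":0},
    {"grip":0,"dx":200,"dy":-40,"dz":0,"wx":0,"wy":0,"wz":0}
  ]
}}

```text
clock: 33.7
eef_pos: [0.5624, -0.2479, 0.2395]
tcp_rot: [-90.0, 0.0, -55.8]
force: [0.3, -0.2, -0.5]
gripper_width: 0.0431
```

```bash
sed -i 's/^import fit$/import fit as ff/; s/fit\.seg/ff.seg/; s/=fit\.fit(/=ff.fit(/; s/"t11"/"t12"/; s/"s11"/"s12"/' chk.py; python3 chk.py
```

```text
top [(0.7, [0.57, 0.16]), (0.62, [0.428, 0.35]), (0.56, [0.515, 0.22]), (0.45, [0.474, 0.279])]
side [(0.82, [0.563, 0.149]), (0.77, [0.524, 0.205]), (0.54, [0.478, 0.279]), (0.41, [0.43, 0.356])]
d -1.6 off mm [-0.3  3.1] yaw-34: 2.5
d -0.92 off mm [-0.4  3.1] yaw-34: 2.5
c -1.54 off mm [-0.4  0.2] yaw-34: -2.1
c -0.92 off mm [-0.5  0. ] yaw-34: -3.7
b -1.59 off mm [0.  1.1] yaw-34: -1.0
b -0.86 off mm [-0.4  0.5] yaw-34: -4.9
a -1.49 off mm [0.2 3.2] yaw-34: 2.6
a -0.85 off mm [-1.4  2.6] yaw-34: -5.8
```

View pics/fit11.png

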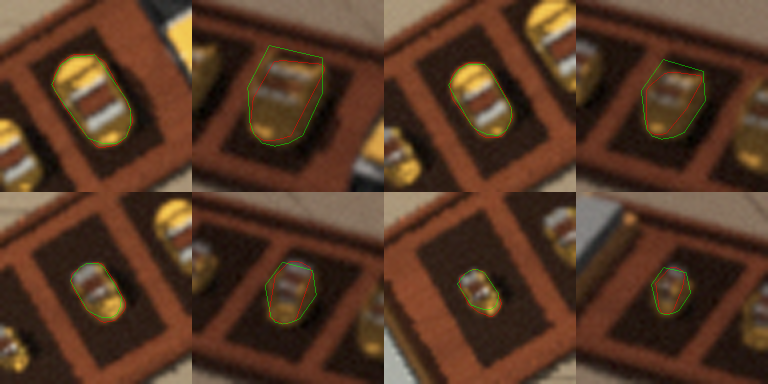

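View pics/s12.png

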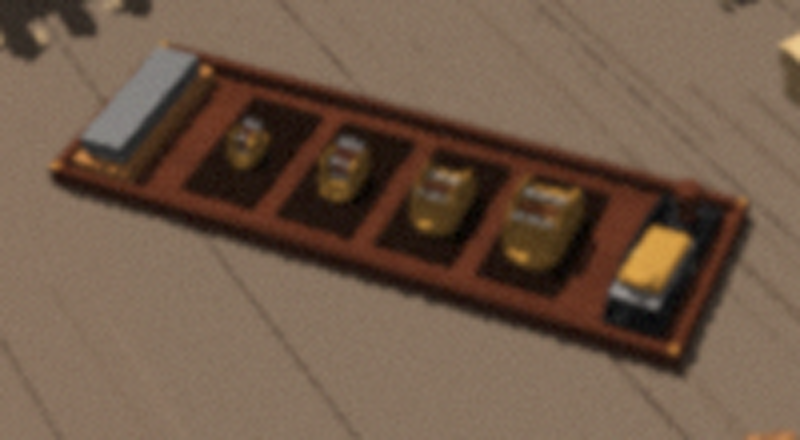

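All four planes are upright, centred within about 3 mm and square within about 6°. The block plane is where it was. Handing in.

```bash
python3 -c "
from plant import arm
print(arm.job_done())"
```

```text
the job is handed in; nothing more can be done
None
```

I put all four finger planes away, one to a bay, and handed the job in at about 34 s on the robot clock. From the iron block plane to the oilstone they run d (largest), c, b, a (smallest).

- **Position:** in the last model fit to the top and side pictures, each plane was within about 3 mm of its leather's centre. Its length was within about 3° of square, or at most 6° in the top view alone. The limits are 15 mm and about 17°.
- **Upright and clear:** all four look upright in both views. The gripper was open and clear of everything when I handed in.
- **Block plane:** it looked unmoved in every picture, but I did not measure it again at the end.

**Checks that failed or disagreed:**
- My first colour-based check on plane b failed because it picked up the mahogany tray instead of the brass. I replaced it with a brightness check.
- In the side view that brightness check only partly outlined the shaded planes, so the side fits are weaker. The positions rest mainly on the top view.
- The trained network's own position points scattered by up to about 13 mm from the bay centres, much as they did at the start.
- I did not measure seated height or tilt, apart from judging the pictures.

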